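# Show a lock cylinder to the inspection camera

### The arm

A 7-joint arm with a two-finger parallel gripper is mounted at the origin on a cart in front of the work surface, level with it; the furniture and walls round the work are solid. World frame = base frame: x ahead of the robot, y to its left, z up, the work surface at z = 0. Lengths are in m, angles in rad, forces in N, time in s.
With the tool pointing down it reaches from about 0.4 to 0.85 m from the base axis. Payload 10.4 kg.
Tool frame: the origin (TCP) lies midway between the tips of the shut fingers; the grasp point (between the pads) lies 19 mm behind it; z points along the fingers, y is the line along which they close (so a half turn about z gives the same grasp; the last joint's range is limited). The gripper opens to 87 mm and grips with 3 to 60 N. Pads are 19 mm wide; open, the fingers measure 117 mm over their backs; the gripper's body (75 mm by 190 mm) begins 51 mm behind the grasp point.
Start: joints at [-1.129, 0.332, -0.065, 1.46, 0.022, 1.35, -0.088], TCP at [0.28, 0.559, 0.184] pointing down, gripper open.
Joint ranges: [-2.6, 2.6], [-0.5, 2.12], [-1.47, 1.34], [0.16, 2.42], [-1.27, 4.41], [0.06, 2.06], [-2.6, 2.6]. Speed limits (rad/s): [2.22, 2.22, 2.79, 2.79, 3.14, 3.14, 3.14].

### API

Orientations are given as a unit quaternion [x, y, z, w].
In Python, from bench import sensors, eyes, order gives the robot as it stands.
- The arm moves only by the tool arm_command, never from a script. Its argument "steps" is a list of rows, each an object with "rot": the turn, a rotation vector about the world's x, y, z in degrees, a list of three; "slide": the shift along the world's x, y, z in m, a list of three; "grip": the opening, from 0 (shut) to 1 (fully open). A call has exactly 8 rows; each row shifts and turns the commanded pose from where the row before left it; what a row does not reach is not made up. A row lasts 1/8 s, in which the tool goes at most 62.5 mm and 10.7 degrees, less where a joint would pass 70% of its speed; a pose out of reach is approached as far as the arm can. A call with a gripper value outside its range is refused whole. The fingers move at their own pace and stop on an object; "newtons" is the grip in N (left out, the last holds). Time passes only in rows, so rows that do not move let the fingers close, or fill a call up. It gives the time, the measured TCP pose, the force, the opening and the grip force at its end, in the units of the state.
- sensors.read_state(): the state, without advancing time (a new reading comes with each control period).
- eyes.camera(name): name is "side" or "top" or "wrist"; returns a dict with "pixels" (384x512x3 uint8, red, green, blue), "intrinsics" (3x3 intrinsics, pixels), "pose" (4x4, takes a point from camera to world coordinates). Camera axes: x right, y down, z forward; pixel columns grow to the right and rows downward; lengths in m; the calibration is good to about 2 mm. A picture is of the moment at which its call begins. There is no depth.
- order.close_job(): hands the job in; it is judged then, once.
Trained networks look in a picture, given as the dict that the camera call returned (one of the last four; its "shot" number tells which), for a name from the list of things; names that differ only in an ending like _2 or _b are one class to them, and where a whole thing is asked for, a point or a joint stands for the part that bears it (a point fixed in the world has none). Each returns a list of dicts, best first, with "conf" (0 to 1); they miss things now and then, are a little off and sometimes report something else, mostly with a low value. They report only what shows in the picture. A call takes as long as a camera call. They do not tell look-alikes from the thing itself.
- eyes.look_for(name, picture): "bbox" ([left, top, right, bottom] in pixels, round what is visible of it).
The state is a dict: "time": time; "joint_positions": joint angles; "joint_vel": joint speeds; "joint_torque": joint torques, N m; "ee_pos": TCP position; "eef_rot": TCP orientation; "ft_force": force on the tool from outside, world axes, zero at the start; "torque": the same for the moment, N m; "width": finger opening in m; "grip_force": force on a finger pad.
Only numpy, scipy, OpenCV 4.12 (cv2) and the standard library are available. Lean on these libraries where they do the work, as an engineer would, in place of code of your own. Each camera call takes 0.05 s, during which the arm holds its last target. There are 200 camera calls.

### The job

Free the long lock cylinder clamped in the pinning block: turn the black clamp knob anticlockwise (seen from above) to its stop, then lift the cylinder straight up out of the block. Hold it up to the inspection camera without bumping the camera or disturbing loose things: its middle above the round target on the camera's base and as high as the middle of the lens, lying level, barrel still uppermost, one end pointing straight into the lens. Finish while holding it there, steady, in the gripper; do not put it down.

Things in the scene. Friction and masses are not known exactly. Their poses are not given: they have to be found in the camera images.
- cyl_mid (a point): centre of the long brass-coloured lock cylinder, 16 mm above its underside. Its y axis runs along its length, x points up (from tail to barrel) as it stands in the block, z is across its width. Best grip: across the round barrel's widest part, 8 mm above this point. The middle 46 mm of its length is free at both sides and below, down to the base plate, for the fingers.
- seat (a point): fixed point of the pinning block at the centre of the seated cylinder, 46 mm above the bench. The cylinder lies along this y axis; x is across, z up.
- knob_grip (a point): on the turning axis of the clamp knob, half-way up its black wing; 98 mm above the bench, 68 mm from the seat along its +y. Wing 10 mm thick (x), 44 mm long (y), 34 mm high: grip it across its thickness. The axes turn with the knob. A steel arm 14 mm wide, 29 mm below this point, reaches 42 mm out along -y, just over the end of the cylinder, so that it cannot be lifted.
- clamp (a joint): turn of the clamp knob, rad, about the vertical: 0 = arm pointing along the cylinder, grows anticlockwise seen from above, stop at 1.5. It starts near 0 (0 to 0.3); it has light friction (0.06 N m) and stays where it is left. From about 1.15 on the arm counts as swung clear.
- lens (a point): centre of the inspection camera's lens front, 180 mm above the bench. The camera looks along -x; y is to the side, z up. Lens 37 mm in diameter, camera head 46 x 46 mm, post (up to 80 mm behind the lens) 208 mm high. The camera is fixed to the bench.
- focus (a point): where the middle of the cylinder shall be held: in the air, 112 mm in front of the lens (along its -x), 180 mm above the bench, straight above the 44 mm round black target on the camera's base plate (80 mm wide, 6 mm thick, target 2 mm higher); axes as the lens
- camera: the fixed inspection camera with its stand; origin on the bench under the target, axes as the lens; not to be bumped
- cyl: the long lock cylinder itself (use cyl_mid for its axes): 80 mm long, 33 mm tall as it stands, 17 mm wide at the round barrel that forms its upper half, narrowing below to a rounded tail about 10 mm wide; about 0.2 kg. Its two ends are alike for this job.
- block: the pinning block, fixed to the bench, origin on the bench under the seat, axes as the seat. Dark base plate 80 x 165 x 12 mm; two aluminium slotted supports, 24 to 48 mm either side of the seat along y, up to 42 mm high, carry the cylinder's ends 30 mm above the bench and hold it upright; the slots are open only at the top, with about 1 mm play.
- short_cylinder: loose bystander: a shorter nickel-coloured lock cylinder lying flat on the bench, 33 x 63 x 18 mm; leave alone
- wheel: loose bystander: a toothed cutter wheel lying flat, 60 mm across, 6 mm thick; leave alone
- key: loose bystander: a car key with black head lying flat, 53 x 28 x 6 mm; leave alone
There are look-alikes about, which are no part of the job. There is more than one size of the cyl; the one meant has the size given above.

How it is judged:
On the way, in this order (a step that is already met when the one before it is completed fails the run):
1. the clamp knob is turned clear while the cylinder still stands in the block (value of joint clamp above 1.15 rad and distance between cyl_mid and seat below 0.012 m), for 0.1 s.
2. the cylinder is lifted out of the block in the gripper (z of cyl_mid in the frame of seat above 0.03 m and contact force between the fingers and cyl above 1 N and contact force between cyl and block below 0.1 N), for 0.1 s.
At the end, for the whole second after the job is handed in: The cylinder is at rest in the gripper, not touching the camera, its centre within 15 mm of the focus point sideways and in height, its length within 0.17 rad of the line of sight, its barrel uppermost within 0.2 rad; the clamp is still turned beyond 1.0 rad (horizontal distance between cyl_mid and focus below 0.015 m and z of cyl_mid in the frame of focus between -0.015 and 0.015 m and angle between the y axis of cyl_mid and the x axis of lens, either way round below 0.17 rad and angle between cyl_mid's own x axis and vertical below 0.2 rad and contact force between the fingers and cyl above 1 N and contact force between cyl and camera below 0.1 N and linear speed of cyl below 0.02 m/s and angular speed of cyl below 0.2 rad/s and value of joint clamp above 1 rad); the arm keeps its last pose, push and grip.
It fails at once if the camera or its stand is bumped (over 5 N) (contact force between camera and anything else above 5 N).
It fails at once if the short cylinder is disturbed (moved 20 mm) (distance of short_cylinder from where it was at the start of the episode above 0.02 m).
It fails at once if the cutter wheel is disturbed (moved 20 mm) (distance of wheel from where it was at the start of the episode above 0.02 m).
It fails at once if the key is disturbed (moved 20 mm) (distance of key from where it was at the start of the episode above 0.02 m).
It also fails if it takes over 54 s, if anything falls off the work surface, if the arm or the gripper's body presses on something with over 40 N, if the wrist force passes 120 N, or if a joint passes its speed limit or range.

## Working session

There is one attempt and no reset: what is moved stays moved. The work goes in short steps, Python scripts to look and compute and a tool call to move; the robot and the scene stay as the last step left them, time stands still between calls to the robot, and variables do not carry over. Pictures are saved under pics/ and viewed, at most 10 in all, crops included, and the job is handed in when it is done.

Besides the shell and the picture viewer there is one more tool, called after "Request:" by a JSON object that holds its "op" and its "data", one argument or row to a line. arm_command: Moves the arm, as the interface text tells. Its arguments: {"type":"object","properties":{"steps":{"type":"array","items":{"type":"object","properties":{"rot":{"type":"array","items":{"type":"number"}},"slide":{"type":"array","items":{"type":"number"}},"grip":{"type":"number"}}}},"newtons":{"type":"number"}},"required":["steps"]}

```bash
mkdir -p pics
cat > h.py <<'E'
import numpy as np, cv2
from bench import sensors, eyes, order
def shot(n,save=None):
    p=eyes.camera(n)
    if save: cv2.imwrite('pics/'+save+'.png',np.ascontiguousarray(p['pixels'][:,:,::-1]))
    return p
def ray(p,u,v,z):
    K=np.array(p['intrinsics']);T=np.array(p['pose'])
    d=T[:3,:3]@np.linalg.solve(K,[u,v,1.]);o=T[:3,3]
    return o+d*(z-o[2])/d[2]
def proj(p,X):
    K=np.array(p['intrinsics']);T=np.array(p['pose'])
    c=K@(T[:3,:3].T@(np.array(X)-T[:3,3]));return c[:2]/c[2]
E
python3 - <<'E'
from h import *
np.set_printoptions(precision=3,suppress=True)
P={}
for c in ('top','side'):
    p=P[c]=shot(c,c+'0')
    print(c,np.array(p['pose'])[:3,3],np.array(p['pose'])[:3,2],p['intrinsics'][0])
    for n in ('cyl','knob_grip','lens','camera','block','short_cylinder','wheel','key'):
        print(n,[([round(x) for x in d['bbox']],round(d['conf'],2)) for d in eyes.look_for(n,p)][:4])
cv2.imwrite('pics/both.png',cv2.resize(np.vstack([P['top']['pixels'],P['side']['pixels']])[:,:,::-1],(512,768)))
print(sensors.read_state())
E
```

```text
top [ 0.2   -0.041  1.614] [ 0.232  0.013 -0.973] [492.5     0.    257.675]
cyl [([236, 175, 246, 211], 0.82), ([172, 191, 200, 209], 0.49)]
knob_grip [([153, 181, 210, 219], 0.73), ([157, 183, 177, 191], 0.64)]
lens [([286, 131, 317, 220], 0.9), ([173, 193, 196, 206], 0.71)]
camera [([281, 134, 318, 222], 0.68)]
block [([151, 182, 208, 219], 0.7)]
short_cylinder [([242, 233, 258, 253], 0.48)]
wheel [([231, 153, 248, 167], 0.67), ([351, 230, 359, 249], 0.52)]
key [([154, 175, 210, 223], 0.46), ([284, 131, 315, 220], 0.25)]
side [ 0.541 -0.996  0.518] [ 0.     0.919 -0.395] [392.191   0.    254.124]
cyl [([237, 212, 276, 223], 0.93), ([237, 175, 250, 193], 0.41)]
knob_grip []
lens [([227, 174, 331, 267], 0.74)]
camera [([225, 174, 334, 268], 0.82)]
block [([222, 160, 267, 205], 0.75)]
short_cylinder [([191, 221, 214, 233], 0.7)]
wheel [([292, 212, 307, 220], 0.75)]
key [([228, 175, 331, 267], 0.49)]
{'time': 0.9, 'joint_positions': array([-1.129,  0.332, -0.065,  1.46 ,  0.022,  1.35 , -0.089]), 'joint_vel': array([ 0.001,  0.001, -0.   , -0.001, -0.001, -0.001, -0.001]), 'joint_torque': array([  0.   , -62.303,   0.025, -39.012,  -0.061,   0.031,   0.   ]), 'ee_pos': array([0.28 , 0.559, 0.184]), 'eef_rot': array([0.23 , 0.973, 0.   , 0.   ]), 'ft_force': array([-0.462, -0.074,  0.451]), 'torque': array([-0.002, -0.055,  0.009]), 'grip_force': 0.0, 'width': 0.08710399074509008}
```

Run:
```python
import cv2,numpy as np
t=cv2.imread('pics/top0.png')[120:270,130:370]; s=cv2.imread('pics/side0.png')[140:280,150:390]
cv2.imwrite('pics/a.png',np.vstack([cv2.resize(t,(480,300),interpolation=2),cv2.resize(s,(480,280),interpolation=2)]))
cv2.imwrite('pics/b.png',cv2.resize(t,(800,500),interpolation=2))
```

```text
(no output)
```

View pics/b.png

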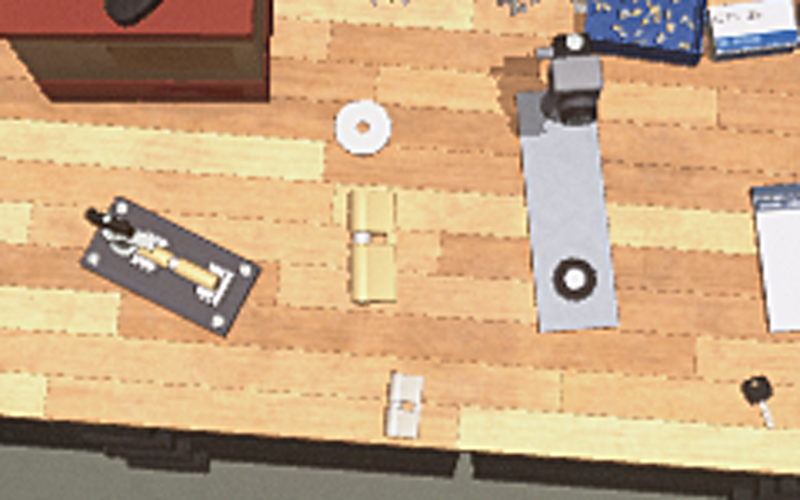

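View pics/side0.png

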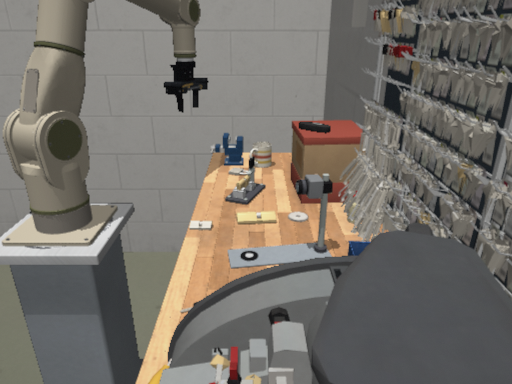

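The top picture (crop offset 130,120; scale 3.33) gives three candidates for the cylinder:
- the brass one in the block, at about (186,201)
- a large brass look-alike lying on the bench, at (242,193)
- the nickel short one, at (251,243)

The one I want is in the block. The knob is at about (161,186), the target at about (302,203), and the lens is behind the target at about (303,152).

Run:
```python
from h import *
np.set_printoptions(precision=3,suppress=True)
p=shot('top'); g=lambda a,b,z:ray(p,130+a/3.3333,120+b/3.3333,z)
C=[g(*c,.012) for c in [(118,196),(262,265),(228,338),(80,265)]]
print('plate',C,np.mean(C,0)); 
for i in range(4):print(np.linalg.norm(C[i]-C[i-1]))
e=C[0]+C[3]-C[1]-C[2];print('yaw y axis',np.degrees(np.arctan2(e[1],e[0])))
print('screws mean',np.mean([g(*c,.015) for c in[(121,207),(246,270),(217,322),(93,260)]],0))
print('cyl ends',g(140,248,.055),g(220,280,.055),'knob',g(108,218,.115))
print('target',g(575,278,.008),'lens',g(575,108,.18))
B=[g(*c,.006) for c in [(540,332),(618,326),(597,115),(517,95)]];print('base',B)
for a,b in((B[0],B[3]),(B[1],B[2])):d=b-a;print(np.degrees(np.arctan2(d[1],d[0])))
print('lying',g(360,190,.0),g(360,300,.0),'short',g(405,405,.009),'wheel',g(362,127,0),'key',g(758,395,0))
```

```text
plate [array([0.578, 0.29 , 0.012]), array([0.518, 0.139, 0.012]), array([0.443, 0.165, 0.012]), array([0.505, 0.319, 0.012])] [0.511 0.228 0.012]
0.07885354708434304
0.16247364148865534
0.07999197734542215
0.1662398637687596
yaw y axis 68.18237489805406
screws mean [0.512 0.231 0.015]
cyl ends [0.518 0.254 0.055] [0.492 0.173 0.055] knob [0.532 0.276 0.115]
target [ 0.529 -0.173  0.008] lens [ 0.651 -0.151  0.18 ]
base [array([ 0.472, -0.141,  0.006]), array([ 0.484, -0.218,  0.006]), array([ 0.7  , -0.187,  0.006]), array([ 0.716, -0.104,  0.006])]
8.710315566412268
8.216307630121914
lying [0.605 0.049 0.   ] [0.492 0.039 0.   ] short [ 0.39  -0.013  0.009] wheel [0.672 0.052 0.   ] key [ 0.426 -0.36   0.   ]
```

Request:
{"op": "arm_command", "data": {
  "steps": [
    {"slide":[0.02,-0.03,0.02],"rot":[0,0,-10],"grip":1},
    {"slide":[0.03,-0.04,0.02],"rot":[0,0,-10],"grip":1},
    {"slide":[0.03,-0.04,0.02],"rot":[0,0,-10],"grip":1},
    {"slide":[0.03,-0.04,0.02],"rot":[0,0,-10],"grip":1},
    {"slide":[0.03,-0.04,0.02],"rot":[0,0,-10],"grip":1},
    {"slide":[0.03,-0.04,0.016],"rot":[0,0,-10],"grip":1},
    {"slide":[0.03,-0.04,0],"rot":[0,0,-10],"grip":1},
    {"slide":[0.03,-0.04,0],"rot":[0,0,-10],"grip":1}
  ]
}}

```text
time: 1.95
ee_pos: [0.511, 0.2474, 0.3001]
eef_rot: [0.804, 0.595, 0.0, -0.0]
ft_force: [0.0, -0.2, 0.2]
width: 0.0872
grip_force: 0.0
```

Run:
```python
from h import *
np.set_printoptions(precision=3,suppress=True)
s=sensors.read_state();print(s['ee_pos'],s['eef_rot'],s['time'])
p=shot('wrist','w1');print(np.array(p['pose']))
print(proj(p,[.508,.22,.046]),proj(p,[.533,.283,.098]))
for n in ('cyl','knob_grip','block'):
  print(n,[([round(x) for x in d['bbox']],round(d['conf'],2)) for d in eyes.look_for(n,p)][:4])
```

```text
[0.511 0.247 0.3  ] [ 0.804  0.595  0.    -0.   ] 1.95
[[ 0.956 -0.281 -0.082  0.535]
 [-0.293 -0.916 -0.274  0.323]
 [ 0.002  0.286 -0.958  0.501]
 [ 0.     0.     0.     1.   ]]
[261.157 176.246] [265.685 135.564]
cyl [([280, 246, 337, 267], 0.59)]
knob_grip [([259, 124, 274, 172], 0.64)]
block [([235, 111, 292, 215], 0.73)]
```

View pics/w1.png

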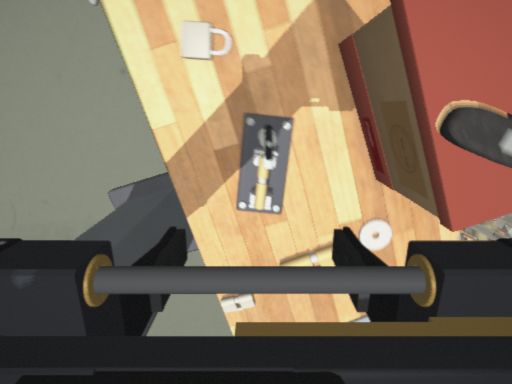

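The wrist view shows the block at x 237–293, y 113–215, the knob wing near (268,142) and the cylinder near (263,180). I'll check the choice in one close crop.

Run:
```python
import cv2
t=cv2.imread('pics/w1.png')[105:221,220:310]
cv2.imwrite('pics/w1c.png',cv2.resize(t,None,fx=5,fy=5,interpolation=2))
```

```text
(no output)
```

View pics/w1c.png

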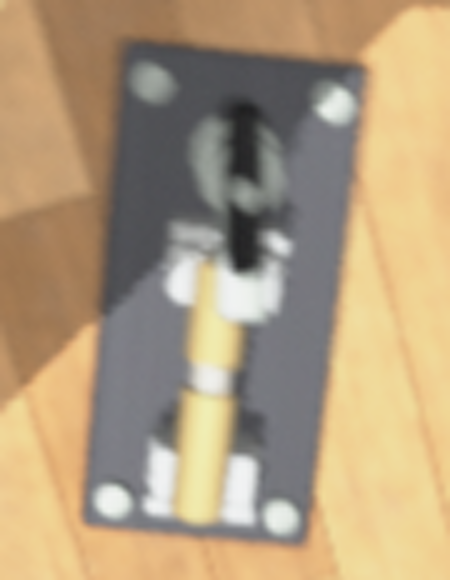

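Close crop: the brass cylinder is seated in the slotted supports with the arm over its upper end. The black wing runs (243,105)–(243,265) in crop pixels, and the look-alike on the bench is clearly separate. The choice is confirmed.

Run:
```python
from h import *
np.set_printoptions(precision=4,suppress=True)
p=shot('wrist'); g=lambda a,b,z:ray(p,220+a/5,105+b/5,z)[:2]
C=[g(*c,.012) for c in [(128,40),(365,65),(305,543),(85,522)]]
print('plate',np.mean(C,0),[np.linalg.norm(C[i]-C[i-1]) for i in range(4)])
e=C[0]+C[1]-C[2]-C[3];print('yaw',np.degrees(np.arctan2(e[1],e[0])))
W=[g(243,105,.115),g(243,268,.115)];d=W[0]-W[1];print('wing',W,np.mean(W,0),np.linalg.norm(d),np.degrees(np.arctan2(d[1],d[0])))
A=g(198,522,.05);A2=g(205,420,.063);A3=g(215,330,.063);d=A3-A2;print('cyl low end',A,A2,A3,np.degrees(np.arctan2(d[1],d[0])))
u=e/np.linalg.norm(e);print('seat from end',A+.04*u,'knob from that',A+.108*u,'u',u)
```

```text
plate [0.515  0.2287] [np.float64(0.16206159512371562), np.float64(0.07543703279552987), np.float64(0.16205508040950756), np.float64(0.07679880703156693)]
yaw 67.44713076565715
wing [array([0.5391, 0.2957]), array([0.5276, 0.256 ])] [0.5334 0.2758] 0.0414057591957965 73.7467952137181
cyl low end [0.4897 0.1702] [0.5025 0.2055] [0.5134 0.2314] 67.21783006265647
seat from end [0.5051 0.2071] knob from that [0.5311 0.2699] u [0.3835 0.9235]
```

Request:
{"op": "arm_command", "data": {
  "steps": [
    {"slide":[0.006,0.007,-0.02],"grip":1},
    {"slide":[0.006,0.007,-0.03],"grip":1},
    {"slide":[0.005,0.007,-0.035],"rot":[0,0,1],"grip":1},
    {"slide":[0.005,0.007,-0.035],"grip":1},
    {"slide":[0,0,-0.03],"grip":1},
    {"slide":[0,0,-0.03],"grip":0.6},
    {"slide":[0,0,-0.02],"grip":0.5},
    {"slide":[0,0,-0.01],"grip":0.4}
  ]
}}

```text
schema error: expected keys rot, slide, grip
```

Run:
```python
from h import *
p=shot('wrist','w2');print(sensors.read_state()['ee_pos'],sensors.read_state()['width'])
```

```text
[0.50947986 0.24990172 0.29959366] 0.0872053636969387
```

View pics/w2.png

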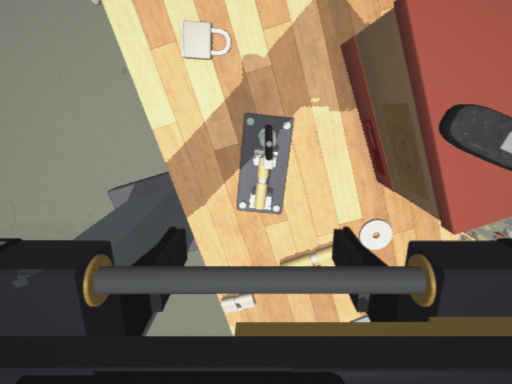

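The move was refused because every row needs all three keys, so the view is unchanged: block at x 237–293, y 113–215.

Request:
{"op": "arm_command", "data": {
  "steps": [
    {"slide":[0.006,0.006,-0.02],"rot":[0,0,1],"grip":1},
    {"slide":[0.006,0.006,-0.03],"rot":[0,0,0],"grip":1},
    {"slide":[0.006,0.007,-0.035],"rot":[0,0,0],"grip":1},
    {"slide":[0.005,0.006,-0.035],"rot":[0,0,0],"grip":1},
    {"slide":[0,0,-0.03],"rot":[0,0,0],"grip":1},
    {"slide":[0,0,-0.03],"rot":[0,0,0],"grip":0.6},
    {"slide":[0,0,-0.02],"rot":[0,0,0],"grip":0.5},
    {"slide":[0,0,-0.01],"rot":[0,0,0],"grip":0.4}
  ]
}}

```text
time: 3.25
ee_pos: [0.5318, 0.2749, 0.0885]
eef_rot: [0.796, 0.605, -0.001, -0.0]
ft_force: [-0.3, 0.6, 0.2]
width: 0.0649
grip_force: 0.0
```

Run:
```python
from h import *
p=shot('wrist','w3');s=sensors.read_state();print(s['ee_pos'],s['width'],s['ft_force'])
print(proj(p,[.533,.275,.115]),proj(p,s['ee_pos']))
```

```text
[0.53172766 0.27449897 0.08783158] 0.060679892576544076 [-0.56266096 -0.14550237 -1.08155987]
[258.48161063 234.5657194 ] [257.04644559 219.96861046]
```

View pics/w3.png

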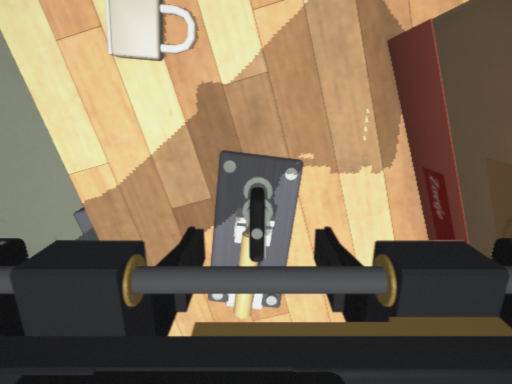

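The wing (x≈257, y 187–260) sits centred between the fingers, with its screw at (257,234) against the predicted (258,235). I'll close on it.

Request:
{"op": "arm_command", "data": {
  "steps": [
    {"slide":[0,0,0],"rot":[0,0,0],"grip":0.2},
    {"slide":[0,0,0],"rot":[0,0,0],"grip":0},
    {"slide":[0,0,0],"rot":[0,0,0],"grip":0},
    {"slide":[0,0,0],"rot":[0,0,0],"grip":0},
    {"slide":[0,0,0],"rot":[0,0,0],"grip":0},
    {"slide":[0,0,0],"rot":[0,0,0],"grip":0},
    {"slide":[0,0,0],"rot":[0,0,0],"grip":0},
    {"slide":[0,0,0],"rot":[0,0,0],"grip":0}
  ],
  "newtons": 20
}}

```text
time: 4.3
ee_pos: [0.5331, 0.2737, 0.0897]
eef_rot: [0.797, 0.604, -0.0, 0.0]
ft_force: [0.2, -0.7, 0.1]
width: 0.0004
grip_force: 0.0
```

Run:
```python
from h import *
p=shot('wrist','w4');s=sensors.read_state();print(s['ee_pos'],s['width'],s['ft_force'])
q=shot('side');a=shot('top')
for P in (p,q,a): print(proj(P,s['ee_pos']),proj(P,[.533,.275,.098]))
u,v=map(int,proj(q,[.533,.275,.1])); u2,v2=map(int,proj(a,[.533,.275,.1]))
c=lambda P,u,v:cv2.resize(np.ascontiguousarray(P['pixels'][v-35:v+35,u-40:u+40,::-1]),(400,350),interpolation=2)
w=cv2.resize(np.ascontiguousarray(p['pixels'][140:340,157:357,::-1]),(350,350))
cv2.imwrite('pics/m.png',cv2.resize(np.hstack([c(q,u,v),w]),(750,350)))
```

```text
[0.53314081 0.27373854 0.08966353] 0.00041315082802197297 [1.13180414 0.05058814 0.00155763]
[257.046535   219.80009044] [256.29107311 222.64670915]
[251.61772349 164.56529715] [251.57276283 162.11531332]
[164.48522701 186.97080628] [163.60782267 186.38564514]
```

View pics/m.png

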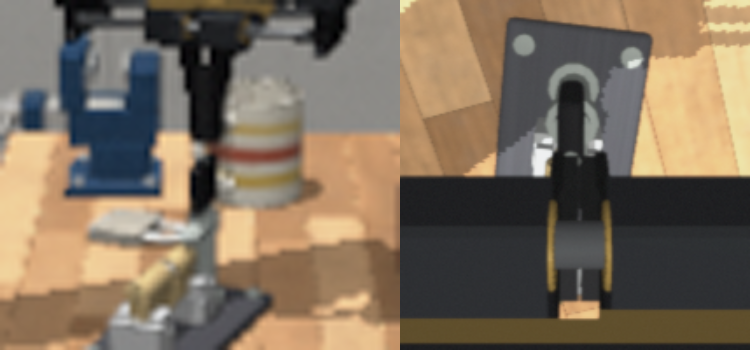

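Run:
```python
from h import *
np.set_printoptions(linewidth=200)
q=shot('side');a=cv2.cvtColor(q['pixels'],cv2.COLOR_RGB2GRAY);b=cv2.imread('pics/side0.png',0)
for v in range(140,182): print(v,b[v,242:262],a[v,242:262])
for z in (.06,.081,.09,.115):print(z,proj(q,[.533,.275,z]))
```

```text
140 [ 68 108 136 137 136 134 133 134 136 137 139 138 138 138 137 136 135 135 136 137] [ 69 108 139 139 138 111  15  14  20  26  25  17  14  12  10  88 137 137 137 138]
141 [ 61 107 136 135 134 133 133 134 135 136 138 137 135 137 134 142 144 137 143 131] [ 63 109 137 137 137 109  14  16  21  24  20  16   9  14  18 101 146 139 146 133]
142 [ 61 106 135 135 133 133 132 133 134 135 135 138 138 133 133 149 155 143 153 136] [ 62 108 137 136 136 109  13  17  20  24  23  18  13  13  47 122 157 146 155 137]
143 [ 61 107 135 134 134 134 133 134 134 136 132 130 134 130 138 143 149 153 149 158] [ 63 107 137 136 135 109  13  15  22  25  22  18  13   9  70 125 151 155 152 160]
144 [ 61 107 135 135 134 135 136 136 136 135 134 130 128 129 137 146 152 157 154 154] [ 61 108 138 137 137 121  67  14  21  24  21  17  13  18  79 134 154 158 157 155]
145 [ 62 108 136 135 135 137 136 137 137 137 145 155 146 146 151 153 152 154 152 151] [ 64 110 137 137 137 138 111  17  20  24  22  17  13  30 106 155 156 156 154 152]
146 [ 64 108 137 136 136 136 136 137 137 137 137 140 155 167 171 163 150 156 158 158] [ 64 1
[... 5389 characters left out ...]
5 149 113  88  89 104 104 106 146 185 166 126 127 126 126 118]
179 [198 193 182 158 124 116  85  87 102 102 103 104 144 183 183 183 182 182 179 165] [201 196 186 160 125 118  87  80  93 104 104  98 103 115 116 114 115 114 111 106]
180 [194 175 150 123 107  93  78  85 103 112 108 102 140 178 178 177 178 179 174 164] [196 177 152 125 109  96  80  81  97 113 110  99 101 112 111 111 111 111 110 105]
181 [176 148 117 100  95  80  89 123 158 160 128 123 140 173 172 173 175 176 174 165] [178 151 119 102  96  82  93 123 160 161 131 119 102 108 109 109 110 111 109 104]
0.06 [251.59889433 172.64912232]
0.081 [251.5845256  166.85697573]
0.09 [251.57831297 164.35261883]
0.115 [251.56088099 157.3256517 ]
```

Run:
```python
from h import *
np.set_printoptions(linewidth=200)
q=shot('side');w=shot('wrist');b=cv2.imread('pics/side0.png',0)
for z in (.184,.2,.22):print(z,proj(q,[.28,.559,z]))
for z in (.09,.115,.128):print(z,proj(w,[.533,.274,z]),proj(w,[.5355,.2832,z]))
for v in range(94,122,2): print(v,b[v,166:210:2])
s=sensors.read_state();print({k:np.round(x,4) for k,x in s.items()})
```

```text
0.184 [188.34371316 118.9988852 ]
0.2 [188.07702226 114.97504131]
0.22 [187.74059262 109.89897636]
0.09 [256.7525007  219.69932978] [256.60191769 207.15606961]
0.115 [256.51257821 234.09264423] [256.33933362 220.16215425]
0.128 [256.36236369 243.10424182] [256.17449649 228.32672327]
94 [142  86  87  87  70  14  13  10  91 141 141 143 129 115  13   9  89 141 140 140 140 141]
96 [141 141 140 141 141  25  10  11  89 141 142 142 129 115  22  17  89 139 139 138 139 141]
98 [141 141 140 141 142 114  10  10  74 141 141 142 131 113  21  19  89 138 138 138 140 141]
100 [141 141 141 141 141 114   9  13   9 142 139 141 132 113  23  22  89 139 140 139 140 141]
102 [140 141 141 140 140 121  13  13  11 140 142 141 132 112  22  22  88 140 140 140 139 139]
104 [140 141 141 141 141 140  11  12  12 141 139 141 133 112  22  19  87 139 140 139 139 140]
106 [141 141 141 140 140 141   9  12  13 140 140 142 134 111  21  20  89 139 141 139 140 138]
108 [141 140 140 140 140 140   7  12  13 140 140 142 134 139 140 140 139 140 139 140 139 139]
110 [140 140 141 141 140 140 113  12  13 141 141 141 135 137 140 13
[... 367 characters left out ...]
41 140 140 140 141 140 140 141 141]
120 [139 140 140 139 140 140 139 139 140 140 139 140 139 138 139 139 139 139 139 139 139 140]
{'time': np.float64(4.6), 'joint_positions': array([-0.7835,  0.3468,  0.286 ,  1.6638, -0.1054,  1.146 , -0.7429]), 'joint_vel': array([-0.0009,  0.0009,  0.0001, -0.0001,  0.002 ,  0.0006,  0.0002]), 'joint_torque': array([ 1.10000e-03, -5.81927e+01,  4.68860e+00, -3.62896e+01, -5.83000e-02, -2.33000e-02,  1.00000e-04]), 'ee_pos': array([0.5332, 0.2737, 0.0897]), 'eef_rot': array([0.7967, 0.6044, 0.    , 0.    ]), 'ft_force': array([0.1954, 0.1664, 0.4822]), 'torque': array([-0.095 ,  0.0535,  0.002 ]), 'grip_force': np.float64(0.0), 'width': np.float64(0.0006)}
```

Both cameras put the finger tips about 38 mm higher than the reported TCP, at the start pose as well. The fingers therefore closed above the wing (tips at about z 0.128, wing top 0.115). I'll open and go down 37 mm.

Request:
{"op": "arm_command", "data": {
  "steps": [
    {"slide":[0,0,0],"rot":[0,0,0],"grip":0.5},
    {"slide":[0,0,0],"rot":[0,0,0],"grip":0.5},
    {"slide":[0,0,0],"rot":[0,0,0],"grip":0.5},
    {"slide":[0,0,0],"rot":[0,0,0],"grip":0.5},
    {"slide":[0,0,-0.01],"rot":[0,0,0],"grip":0.5},
    {"slide":[0,0,-0.01],"rot":[0,0,0],"grip":0.5},
    {"slide":[0,0,-0.01],"rot":[0,0,0],"grip":0.5},
    {"slide":[0,0,-0.007],"rot":[0,0,0],"grip":0.5}
  ]
}}

```text
time: 5.6
ee_pos: [0.5328, 0.2735, 0.0516]
eef_rot: [0.797, 0.604, -0.0, 0.0]
ft_force: [0.5, -0.0, 0.1]
width: 0.0433
grip_force: 0.0
```

Request:
{"op": "arm_command", "data": {
  "steps": [
    {"slide":[0,0,0],"rot":[0,0,0],"grip":0.3},
    {"slide":[0,0,0],"rot":[0,0,0],"grip":0},
    {"slide":[0,0,0],"rot":[0,0,0],"grip":0},
    {"slide":[0,0,0],"rot":[0,0,0],"grip":0},
    {"slide":[0,0,0],"rot":[0,0,0],"grip":0},
    {"slide":[0,0,0],"rot":[0,0,0],"grip":0},
    {"slide":[0,0,0],"rot":[0,0,0],"grip":0},
    {"slide":[0,0,0],"rot":[0,0,0],"grip":0}
  ]
}}

```text
time: 6.6
ee_pos: [0.5302, 0.2748, 0.0528]
eef_rot: [0.796, 0.605, -0.002, -0.002]
ft_force: [-13.2, 0.7, 9.5]
width: 0.0099
grip_force: 20.0
```

Request:
{"op": "arm_command", "data": {
  "steps": [
    {"slide":[-0.003,0.001,0.001],"rot":[0,0,0],"grip":0},
    {"slide":[0,0,0],"rot":[0,0,7],"grip":0},
    {"slide":[0,0,0],"rot":[0,0,9],"grip":0},
    {"slide":[0,0,0],"rot":[0,0,9],"grip":0},
    {"slide":[0,0,0],"rot":[0,0,9],"grip":0},
    {"slide":[0,0,0],"rot":[0,0,9],"grip":0},
    {"slide":[0,0,0],"rot":[0,0,9],"grip":0},
    {"slide":[0,0,0],"rot":[0,0,5],"grip":0}
  ]
}}

```text
time: 7.6
ee_pos: [0.5315, 0.2751, 0.053]
eef_rot: [0.41, 0.912, 0.001, 0.001]
ft_force: [8.6, 4.5, -13.3]
width: 0.01
grip_force: 20.0
```

Request:
{"op": "arm_command", "data": {
  "steps": [
    {"slide":[0,0,0],"rot":[0,0,5],"grip":0},
    {"slide":[0,0,0],"rot":[0,0,5],"grip":0},
    {"slide":[0,0,0],"rot":[0,0,5],"grip":0},
    {"slide":[0,0,0],"rot":[0,0,3],"grip":0},
    {"slide":[0,0,0],"rot":[0,0,0],"grip":0},
    {"slide":[0,0,0],"rot":[0,0,0],"grip":0},
    {"slide":[0,0,0],"rot":[0,0,0],"grip":0},
    {"slide":[0,0,0],"rot":[0,0,0],"grip":0}
  ]
}}

```text
time: 8.6
ee_pos: [0.5318, 0.2754, 0.053]
eef_rot: [0.264, 0.964, 0.001, 0.001]
ft_force: [10.5, 5.5, -13.8]
width: 0.0103
grip_force: 20.0
```

Run:
```python
from h import *
from scipy.spatial.transform import Rotation as R
s=sensors.read_state();y=R.from_quat(s['eef_rot']).as_matrix()[:,1];print(s['ee_pos'],np.degrees(np.arctan2(y[1],y[0])),s['width'],s['ft_force'],s['torque'],s['time'])
```

```text
[0.53178278 0.27544911 0.05302543] 59.366215054963476 0.010258267269511753 [ 10.52707413   5.53925425 -13.76299795] [ 1.326523   -2.27870784  0.07019635] 8.6
```

Request:
{"op": "arm_command", "data": {
  "steps": [
    {"slide":[0,0,0],"rot":[0,0,0],"grip":0.5},
    {"slide":[0,0,0],"rot":[0,0,0],"grip":0.5},
    {"slide":[0,0,0],"rot":[0,0,0],"grip":0.5},
    {"slide":[0,0,0.01],"rot":[0,0,0],"grip":0.5},
    {"slide":[0,0,0.03],"rot":[0,0,0],"grip":0.5},
    {"slide":[0,0,0.03],"rot":[0,0,0],"grip":0.5},
    {"slide":[0,0,0.03],"rot":[0,0,-5],"grip":0.5},
    {"slide":[-0.002,-0.005,0.03],"rot":[0,0,-10],"grip":0.6}
  ]
}}

```text
time: 9.6
ee_pos: [0.5281, 0.27, 0.1856]
eef_rot: [0.39, 0.921, 0.0, 0.0]
ft_force: [-0.1, 0.3, -0.4]
width: 0.0476
grip_force: 0.0
```

Request:
{"op": "arm_command", "data": {
  "steps": [
    {"slide":[-0.003,-0.008,0],"rot":[0,0,-10],"grip":0.6},
    {"slide":[-0.004,-0.008,0],"rot":[0,0,-10],"grip":0.6},
    {"slide":[-0.004,-0.009,0],"rot":[0,0,-10],"grip":0.6},
    {"slide":[-0.004,-0.009,0],"rot":[0,0,-10],"grip":0.6},
    {"slide":[-0.004,-0.009,0],"rot":[0,0,-10],"grip":0.6},
    {"slide":[-0.004,-0.009,0],"rot":[0,0,-10],"grip":0.6},
    {"slide":[-0.002,-0.006,0],"rot":[0,0,-7],"grip":0.6},
    {"slide":[0,0,0],"rot":[0,0,0],"grip":0.6}
  ]
}}

```text
time: 10.6
ee_pos: [0.5033, 0.2115, 0.1845]
eef_rot: [0.832, 0.555, 0.001, 0.0]
ft_force: [0.6, -0.2, 0.9]
width: 0.052
grip_force: 0.0
```

Run:
```python
from h import *
from scipy.spatial.transform import Rotation as R
p=shot('wrist','w5')
s=sensors.read_state();y=R.from_quat(s['eef_rot']).as_matrix()[:,1];print(s['ee_pos'],np.degrees(np.arctan2(y[1],y[0])),s['width'],s['time'])
cv2.imwrite('pics/w5c.png',cv2.resize(np.ascontiguousarray(p['pixels'][90:290,130:390,::-1]),(780,600)))
u=np.array([.384,.923]);S=np.array([.5055,.2122])
for d in (-.04,0,.04): print(d,proj(p,[*(S+d*u),.063]))
```

```text
[0.50325372 0.21186722 0.18436523] -22.479626455171985 0.05221672076095728 10.65
-0.04 [259.24147251 212.35921329]
0 [259.17332891 178.40777259]
0.04 [259.10030656 142.02557175]
```

View pics/w5c.png

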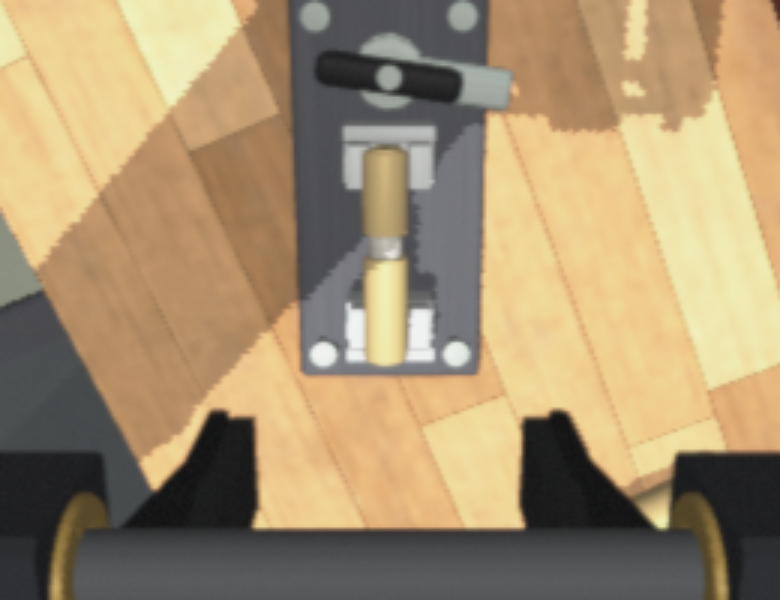

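The wrist crop shows the clamp arm swung clear to the right at (485,85) and the cylinder at x≈386, y 148–364. Both lie within 2 mm of my prediction.

Request:
{"op": "arm_command", "data": {
  "steps": [
    {"slide":[0.003,0.002,-0.025],"rot":[0,0,0],"grip":0.55},
    {"slide":[0,0,-0.03],"rot":[0,0,0],"grip":0.55},
    {"slide":[0,0,-0.03],"rot":[0,0,0],"grip":0.55},
    {"slide":[0,0,-0.03],"rot":[0,0,0],"grip":0.55},
    {"slide":[0,0,-0.03],"rot":[0,0,0],"grip":0.55},
    {"slide":[0,0,-0.02],"rot":[0,0,0],"grip":0.55},
    {"slide":[0,0,-0.015],"rot":[0,0,0],"grip":0.55},
    {"slide":[0,0,-0.007],"rot":[0,0,0],"grip":0.55}
  ]
}}

```text
time: 11.65
ee_pos: [0.506, 0.2139, -0.0039]
eef_rot: [0.832, 0.555, -0.0, -0.0]
ft_force: [-0.6, -0.4, 0.4]
width: 0.048
grip_force: 0.0
```

Request:
{"op": "arm_command", "data": {
  "steps": [
    {"slide":[0,0,0],"rot":[0,0,0],"grip":0.4},
    {"slide":[0,0,0],"rot":[0,0,0],"grip":0.3},
    {"slide":[0,0,0],"rot":[0,0,0],"grip":0.2},
    {"slide":[0,0,0],"rot":[0,0,0],"grip":0},
    {"slide":[0,0,0],"rot":[0,0,0],"grip":0},
    {"slide":[0,0,0],"rot":[0,0,0],"grip":0},
    {"slide":[0,0,0],"rot":[0,0,0],"grip":0},
    {"slide":[0,0,0],"rot":[0,0,0],"grip":0}
  ],
  "newtons": 25
}}

```text
time: 12.65
ee_pos: [0.5063, 0.2139, -0.003]
eef_rot: [0.832, 0.555, 0.0, 0.0]
ft_force: [-0.4, 0.2, 4.9]
width: 0.0158
grip_force: 25.0
```

Run:
```python
from h import *
np.set_printoptions(linewidth=200)
q=shot('side','s6')
for z in (.012,.03,.035,.045,.054,.063,.075):print(z,proj(q,[.506,.214,z]),proj(q,[.502,.205,z]))
u,v=map(int,proj(q,[.506,.214,.054]))
cv2.imwrite('pics/s6c.png',cv2.resize(np.ascontiguousarray(q['pixels'][v-25:v+25,u-33:u+33,::-1]),(792,600),interpolation=2));print(u,v)
```

```text
0.012 [243.45012957 192.37936599] [242.17858872 193.42519039]
0.03 [243.3930513  187.38554733] [242.11417015 188.4052425 ]
0.035 [243.37708562 185.98869802] [242.09615047 187.00102226]
0.045 [243.34500852 183.1822499 ] [242.05994559 184.17968284]
0.054 [243.31597179 180.64180574] [242.0271711  181.62566421]
0.063 [243.28677517 178.08737248] [241.99421498 179.05749108]
0.075 [243.24759533 174.65950022] [241.94998831 175.611038  ]
243 180
```

View pics/s6c.png

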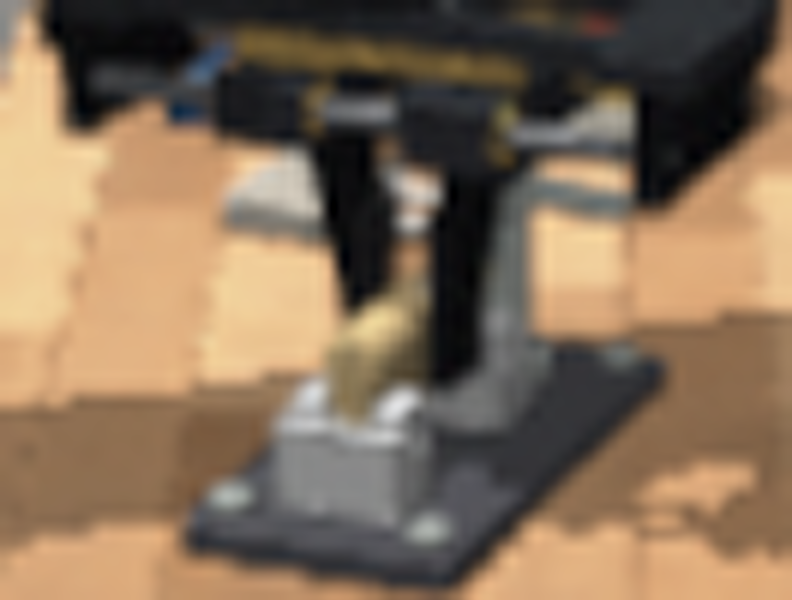

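The side crop shows the cylinder seated between both fingers, with the right finger tip at crop y≈382 (z≈0.034) as planned. I'll lift straight up.

Request:
{"op": "arm_command", "data": {
  "steps": [
    {"slide":[0,0,0],"rot":[0,0,0],"grip":0},
    {"slide":[0,0,0],"rot":[0,0,0],"grip":0},
    {"slide":[0,0,0.01],"rot":[0,0,0],"grip":0},
    {"slide":[0,0,0.015],"rot":[0,0,0],"grip":0},
    {"slide":[0,0,0.02],"rot":[0,0,0],"grip":0},
    {"slide":[0,0,0.025],"rot":[0,0,0],"grip":0},
    {"slide":[0,0,0.03],"rot":[0,0,0],"grip":0},
    {"slide":[0,0,0.03],"rot":[0,0,0],"grip":0}
  ],
  "newtons": 40
}}

```text
time: 13.7
ee_pos: [0.5061, 0.2135, 0.1285]
eef_rot: [0.832, 0.555, 0.0, 0.0]
ft_force: [0.2, 0.7, -1.6]
width: 0.0158
grip_force: 40.0
```

Run:
```python
from h import *
np.set_printoptions(precision=4,suppress=True)
for n in ('side','wrist'):
  q=shot(n,'x'+n);s=sensors.read_state()
  print(s['ee_pos'],s['width'],s['ft_force'],[([round(x) for x in d['bbox']],round(d['conf'],2)) for d in eyes.look_for('cyl',q)][:4])
  print(proj(q,s['ee_pos']+[0,0,.049]))
a=shot('top')
# target: dark ring + white centre; fit from dark pixels on grey base
g=cv2.cvtColor(a['pixels'],cv2.COLOR_RGB2GRAY)[185:222,285:322]
m=(g<80).astype('uint8');c,_=cv2.findContours(m,cv2.RETR_EXTERNAL,cv2.CHAIN_APPROX_NONE)
for k in c:
  if cv2.contourArea(k)>40:
    (x,y),ax,an=cv2.fitEllipse(k);print(x+285,y+185,ax,ray(a,x+285,y+185,.008))
```

```text
[0.508  0.2144 0.1327] 0.015264102196915826 [1.9767 1.0349 2.6933] [([236, 141, 247, 156], 0.46)]
[243.535  142.9963]
[0.5072 0.2141 0.1288] 0.014848434496610325 [ 0.1703  0.4533 -1.9561] [([240, 181, 278, 319], 0.71)]
[255.7048 251.1831]
301.9455680847168 203.21661949157715 (10.833176612854004, 11.536341667175293) [ 0.5293 -0.171   0.008 ]
```

Run:
```python
from h import *
s=sensors.read_state();print(s['width'],s['time'],s['grip_force'])
q=shot('side');a=q['pixels'];b=cv2.imread('pics/s6.png')[:,:,::-1]
def near(P,dz):
  u=np.array([.384,.923]);e=np.array([.506,.214])-.04*u
  return [proj(P,[*e,z+dz]).round(1) for z in (.03,.063)]
print(near(q,0),near(q,.1325))
for im,v0,v1 in((b,172,196),(a,134,162)):
  h=cv2.cvtColor(np.ascontiguousarray(im),cv2.COLOR_RGB2HSV)
  for v in range(v0,v1):print(v,' '.join('%3d/%3d'%(h[v,c,1],h[v,c,2]) for c in range(234,250,2)))
s=sensors.read_state();print(s['width'],s['ee_pos'],s['time'])
```

```text
0.014946100827518193 13.95 39.9807018127745
[array([238.4, 191.7]), array([238.2, 182.1])] [array([237.7, 152.3]), array([237.5, 141.9])]
172  26/185  28/156  32/ 16  21/ 24  13/ 40  55/185  58/ 66  45/ 17
173  25/130  25/103  20/ 13  21/ 24   0/ 47  21/198  12/ 21  20/ 13
174  60/144  33/ 99  23/ 11  11/ 23  23/ 34  33/124  23/ 22  46/ 11
175 100/205  93/157  48/ 16  23/ 22  89/ 46 111/138  22/ 23  21/ 12
176  95/238 100/228  34/ 15  12/ 22  97/ 66 112/176  21/ 24  59/ 13
177  94/239  95/237  66/ 35  11/ 24 101/ 68 107/164  20/ 25  43/ 12
178  93/239  94/238  93/ 77  21/ 24  98/ 78  88/142  28/ 27  39/ 13
179  94/237  94/236 100/105  32/ 32  97/116  84/148  20/ 26  32/ 16
180  95/236  95/236 102/125  92/119  96/183  93/143  21/ 24  23/ 11
181  95/238  94/238 101/169  94/209  94/223  97/132  13/ 19  70/ 11
182  98/237  95/238  97/197  89/232  95/202  94/128  26/ 20   0/ 10
183  98/235  97/233  93/192  95/207  95/169  94/ 95  38/ 20  18/ 14
184  96/236 100/225  94/152  96/168  94/130  92/ 80  27/ 19  70/ 11
185 102/221 100/209  96/141  96/149  92/100  89/ 80  36/ 21  28/ 18
186  95/15
[... 1934 characters left out ...]
111  66/192  66/193  65/192
153 150/ 75  40/103  64/104 152/ 74  87/165  95/240  92/240  92/240
154 153/ 80 154/ 78 152/ 77 153/ 75  83/170  92/240  91/240  94/238
155 149/ 82 155/ 82 149/ 82 147/ 71  88/204  92/240  90/240  94/233
156 153/ 75 154/ 76 152/ 77 156/ 62  85/228  91/240  98/227 100/205
157 150/ 75 156/ 72 156/ 75 151/ 66  41/174  93/239  99/147  88/ 84
158 152/ 74 154/ 73 156/ 75 152/ 69  97/116  96/237  85/ 60  26/ 20
159 156/ 72 150/ 73 154/ 73 144/ 71 132/114  97/232  79/ 58  26/ 20
160 157/ 70 149/ 72 154/ 71 123/ 77 117/118  97/228  81/ 57   0/ 15
161 144/ 78 141/ 78 141/ 78  40/114  84/121 100/229  84/ 58   0/ 16
0.015430161771275576 [0.50549851 0.2133918  0.12580653] 14.0
```

Request:
{"op": "arm_command", "data": {
  "steps": [
    {"slide":[0.001,-0.015,0.001],"rot":[0,0,-3],"grip":0},
    {"slide":[0.002,-0.03,0.001],"rot":[0,0,-6],"grip":0},
    {"slide":[0.002,-0.035,0.001],"rot":[0,0,-6],"grip":0},
    {"slide":[0.002,-0.035,0.001],"rot":[0,0,-6],"grip":0},
    {"slide":[0.002,-0.035,0],"rot":[0,0,-6],"grip":0},
    {"slide":[0.002,-0.035,0],"rot":[0,0,-6],"grip":0},
    {"slide":[0.002,-0.035,0],"rot":[0,0,-6],"grip":0},
    {"slide":[0.002,-0.035,0],"rot":[0,0,-6],"grip":0}
  ]
}}

```text
time: 15.0
ee_pos: [0.5212, -0.0436, 0.1307]
eef_rot: [0.982, 0.191, 0.0, 0.0]
ft_force: [-0.3, -0.3, -1.9]
width: 0.0151
grip_force: 40.0
```

Request:
{"op": "arm_command", "data": {
  "steps": [
    {"slide":[0.002,-0.035,0],"rot":[0,0,-6],"grip":0},
    {"slide":[0.002,-0.035,0],"rot":[0,0,-5],"grip":0},
    {"slide":[0.002,-0.03,0],"rot":[0,0,-3],"grip":0},
    {"slide":[0.002,-0.018,0],"rot":[0,0,0],"grip":0},
    {"slide":[0.001,-0.008,0],"rot":[0,0,0],"grip":0},
    {"slide":[0,-0.003,0],"rot":[0,0,0],"grip":0},
    {"slide":[0,0,0],"rot":[0,0,0],"grip":0},
    {"slide":[0,0,0],"rot":[0,0,0],"grip":0}
  ]
}}

```text
time: 16.0
ee_pos: [0.5302, -0.1695, 0.1307]
eef_rot: [0.997, 0.073, 0.0, -0.0]
ft_force: [-0.3, 0.2, -1.1]
width: 0.0152
grip_force: 40.0
```

Run:
```python
from h import *
from scipy.spatial.transform import Rotation as R
np.set_printoptions(precision=4,suppress=True)
p=shot('wrist','w7');q=shot('side','s7');t=shot('top','t7')
s=sensors.read_state();y=R.from_quat(s['eef_rot']).as_matrix()[:,1];print(s['ee_pos'],np.degrees(np.arctan2(y[1],y[0])),s['width'],s['time'],s['ft_force'])
for P in (p,q,t):
  for n in('cyl','lens'):print(n,[([round(x) for x in d['bbox']],round(d['conf'],2)) for d in eyes.look_for(n,P)][:3])
X=s['ee_pos']+[0,0,.049];x=np.array([np.cos(np.radians(8.5)),np.sin(np.radians(8.5)),0])
for P in(p,q):print(proj(P,X),proj(P,X-.04*x),proj(P,X+.04*x),proj(P,X+.112*x))
w=np.ascontiguousarray(p['pixels'][:,:,::-1]);sc=cv2.resize(np.ascontiguousarray(q['pixels'][130:280,215:345,::-1]),(347,400),interpolation=2)
w=cv2.resize(w,(453,340));w=cv2.copyMakeBorder(w,0,60,0,0,0)
cv2.imwrite('pics/f.png',np.hstack([w,sc]))
```

```text
[ 0.5302 -0.1698  0.1307] -81.59059147079135 0.015289477102257852 16.15 [-0.0514 -0.635  -0.7704]
cyl [([45, 84, 102, 193], 0.7), ([243, 178, 278, 320], 0.57)]
lens [([220, 1, 310, 227], 0.97)]
cyl [([234, 180, 271, 198], 0.75), ([236, 211, 277, 226], 0.58)]
lens [([227, 174, 333, 266], 0.98)]
cyl [([236, 178, 247, 212], 0.85)]
lens []
[258.9136 254.1664] [259.1156 314.0102] [258.6823 185.6005] [258.168   33.1966]
[249.1146 189.5143] [231.5914 190.5034] [266.4255 188.5371] [297.0625 186.8078]
```

View pics/f.png

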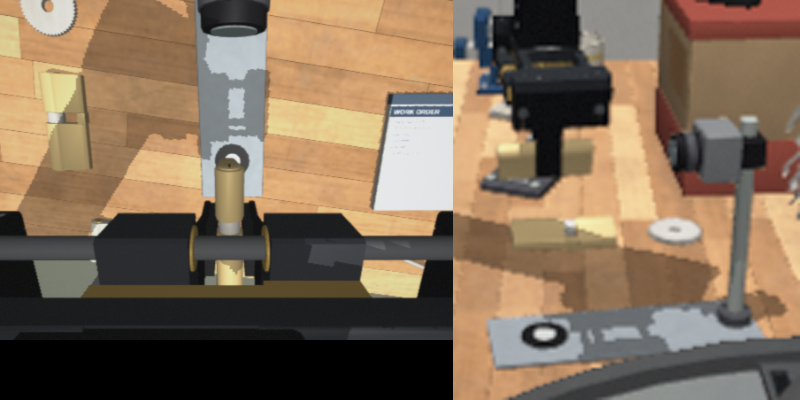

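The wrist view shows the cylinder gripped upright and pointing at the lens (lens at (236,20), target at (232,157)). The side view shows the cylinder (498–592, y≈160) level with the lens at (672,155). One numeric check of the offset.

Run:
```python
from h import *
np.set_printoptions(precision=4,suppress=True)
p=shot('wrist');k=512/453
print('target w',ray(p,232*k,157*k,.008))
L=ray(p,236*k,32*k,.1615);print('lens bottom w (rim)',L)
a,b=ray(p,198*k,190*k,.006),ray(p,199*k,60*k,.006);c,d=ray(p,263*k,190*k,.006),ray(p,268*k,60*k,.006)
for i,j in((a,b),(c,d)):e=j-i;print(i,np.degrees(np.arctan2(e[1],e[0])))
q=cv2.imread('pics/side0.png');P=shot('side')
# target in side
g=cv2.cvtColor(q,cv2.COLOR_BGR2GRAY)[245:268,235:265];m=(g<70).astype('uint8')
for C in cv2.findContours(m,0,1)[0]:
  if cv2.contourArea(C)>20:(x,y),_,_=cv2.fitEllipse(C);print('target s',x+235,y+245,ray(P,x+235,y+245,.008))
print('lens s',ray(P,297,188.3,.18))
```

```text
target w [ 0.5342 -0.1735  0.008 ]
lens bottom w (rim) [ 0.6439 -0.158   0.1615]
[ 0.4834 -0.136   0.006 ] 5.937245245945166
[ 0.4957 -0.2204  0.006 ] 8.312455952242232
target s 248.71410465240479 255.11444759368896 [ 0.5284 -0.173   0.008 ]
lens s [ 0.6398 -0.1631  0.18  ]
```

Request:
{"op": "arm_command", "data": {
  "steps": [
    {"slide":[0.001,-0.003,0],"rot":[0,0,-0.5],"grip":0},
    {"slide":[0,0,0],"rot":[0,0,0],"grip":0},
    {"slide":[0,0,0],"rot":[0,0,0],"grip":0},
    {"slide":[0,0,0],"rot":[0,0,0],"grip":0},
    {"slide":[0,0,0],"rot":[0,0,0],"grip":0},
    {"slide":[0,0,0],"rot":[0,0,0],"grip":0},
    {"slide":[0,0,0],"rot":[0,0,0],"grip":0},
    {"slide":[0,0,0],"rot":[0,0,0],"grip":0}
  ]
}}

```text
time: 17.55
ee_pos: [0.5311, -0.1733, 0.1307]
eef_rot: [0.998, 0.069, 0.0, 0.0]
ft_force: [-0.5, 0.4, -1.9]
width: 0.0154
grip_force: 40.0
```

```bash
python3 -c "
from h import *
s=sensors.read_state();print(s['ee_pos'],s['width'],s['grip_force']);print(order.close_job())"
```

```text
[ 0.53112651 -0.17328107  0.1306744 ] 0.01541234029327015 39.98402057270425
the job is handed in; nothing more can be done
None
```

I turned the clamp knob clear (about 1.43 rad by the tool's turn, just short of the 1.5 stop), lifted the cylinder out, and handed the job in at about 17.6 s with it held steady in front of the lens, measured within a few mm of the focus point; no verdict was returned.

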